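Put the hall things back in their own places

ROBOT

A 6-joint arm with a two-finger parallel gripper is mounted at the origin on the work surface. World frame = base frame: x ahead of the robot, y to its left, z up, the work surface at z = 0. Lengths are in mm, angles in rad, forces in N, time in s.
With the tool pointing down it reaches from about 350 to 850 mm from the base axis. Payload 8.1 kg.
Tool frame: the origin (TCP) lies on the centre line of the jaws, within the pads' length; the fingertips stand 22 mm ahead of it and the grasp point (between the pads) lies 3 mm ahead of it; z points along the fingers, y is the direction in which the jaws open and shut (so a half turn about z gives the same grasp; the last joint's range is limited). The gripper opens to 93 mm and grips with 3 to 60 N. Pads are 15 mm wide; open, the fingers measure 128 mm over their backs; the gripper's body (75 mm by 188 mm) begins 65 mm behind the grasp point.
Start: joints at [1.249, 0.13, 1.488, -0, 1.523, -0.085], TCP at [140.733, 583.266, 240.635] pointing down, gripper open.
Joint ranges: [-2.96, 2.96], [-0.89, 2.26], [0.02, 2.5], [-1.34, 4.48], [0, 2.73], [-2.66, 2.66]. Speed limits (rad/s): [2.39, 2.39, 2.79, 3.14, 3.14, 3.14].

INTERFACE

Orientations are given as a rotation vector (axis times angle).
In Python, from station import robot, effector, eyes, hand_in gives the robot as it stands. Calls block until the motion is done:
- robot.move_pose(position, orientation): joint-space move of the TCP to a pose.
- robot.movel(position, orientation=None, rate=150): straight line of the TCP; orientation=None keeps the orientation; rate is the mean speed in mm/s.
- robot.set_joints(angles): joint-space move.
- effector.move_gripper(opening, effort=None): opening from 0.0 (shut) to 1.0 (fully open); effort is the grip in N (None keeps the last); returns when the fingers have stopped.
- robot.dwell(seconds).
- robot.solve_ik(position, orientation): joint angles nearest the present ones, or None.
- eyes.grab_frame(name): name is "side" or "top"; returns the picture (480x640x3 uint8, blue, green, red); there is no depth.
- eyes.camera_model(name): a dict with "mtx" (3x3 intrinsics, pixels), "dist_coeffs" ([k1, k2, p1, p2, k3] as OpenCV has them; the pictures are not rectified), "eye" and "rotation" of the camera in the world. Camera axes: x right, y down, z forward; pixel columns grow to the right and rows downward; lengths in mm; the calibration is good to about 2 mm. A picture is of the moment at which its call begins. camera_model takes no time and is no camera call.
A pose or a line that the arm cannot do raises robot.PlanningError and nothing moves.
- hand_in(): hands the job in, once; it reports no verdict.
Readings, each from a call of its own:
- robot.get_time(): time.
- robot.get_joint_pos(): joint angles.
- robot.get_joint_vel(): joint speeds.
- robot.get_tau(): joint torques, N m.
- robot.get_eef_pos(): TCP position.
- robot.get_tcp_rot(): TCP orientation.
- robot.get_wrist_force(): force on the tool from outside, world axes, zero at the start.
- robot.get_ft_torque(): the same for the moment, N m.
- robot.get_gripper_width(): opening from 0.0 (shut) to 1.0 (fully open).
Only numpy, scipy, OpenCV 4.12 (cv2) and the standard library are available. Lean on these libraries where they do the work, as an engineer would, in place of code of your own. Each camera call takes 0.05 s, during which the arm holds its last target.

TASK

After dusting, the three things on the hall table were put back in the wrong places. Bring each to the middle of its own place, lying flat the way up it lies now: the whistle in the round ceramic dish, the bottle opener on the square slab and the remote on the oblong wooden tray. Make room by first setting one of them down on the middle of the empty cork mat and letting go of it there, and leave the tea-light, the tin and the key where they are.

Things in the scene. Friction and masses are not known exactly. Their poses are not given: they have to be found in the camera images.
- remote: Small black plastic remote with grey keys on its upper face, 100 long (its x) x 34 wide (its y) x 14 mm high, about 70 g. Origin: centre of its underside; z up. It starts in the round dish.
- opener: Stainless steel bottle opener lying flat, 110 mm long along its x, 9 mm high, about 90 g. The handle is a bar 20 mm wide (its y) from x = -55 to +15 mm; the ring-shaped head, 36 mm wide, runs from x = +15 to +55 mm. Origin: middle of its length, on its underside; z up. It starts on the oblong tray.
- whistle: Red plastic whistle lying on its side, 18 mm high, about 20 g: an upright drum 28 mm in diameter with a straight mouthpiece 10 mm wide (y = +4 to +14 mm) that runs along its +x to x = +36 mm. Measured along its y it is 28 mm wide at the drum. Origin: centre of the drum's underside; z up. It starts on the square slab.
- dish: Fixed round white ceramic ring dish, 136 mm in diameter; flat inner floor 120 mm in diameter at 6 mm above the table, rim 10 mm above the table. Place of the whistle. Origin: centre of its underside, on the table; z up.
- slab: Fixed square dark slab, 110 x 110 x 8 mm, flat, no rim. Place of the bottle opener. Origin: centre of its underside, on the table; x and y along its sides.
- tray: Fixed oblong dark wooden tray, a flat board without rim, 140 (its x) x 95 (its y) x 10 mm. Place of the remote. Origin: centre of its underside, on the table.
- mat: Fixed six-sided cork mat, 120 mm across the flats, 6 mm thick, flat, empty at the start: the free spot. Origin: centre of its underside, on the table.
- candle: Bystander: tea-light in an open glass cup, 50 mm in diameter, 38 mm high. Origin: centre of its underside.
- tin: Bystander: round aluminium balm tin, 41 mm in diameter, 18 mm high. Origin: centre of its underside.
- key: Bystander: brass door key lying flat, 62 mm long along its x, 26 mm wide at the bow, 5 mm thick. Origin: on its underside, near the middle of its length.
Mind the look-alikes: they are no part of the job. Several things have the shape of the whistle; the one meant has the colours described above.

How it is judged (in metres and radians):
On the way:
1. one of the three things lies released and at rest on the cork mat, its origin within 30 mm of the mat's centre (((horizontal distance between remote and mat below 0.03 m and z of remote in the frame of mat between 0.002 and 0.011 m and angle between remote's own z axis and vertical below 0.15 rad and linear speed of remote below 0.02 m/s and contact force between the fingers and remote below 0.05 N) or (horizontal distance between opener and mat below 0.03 m and z of opener in the frame of mat between 0.002 and 0.011 m and angle between opener's own z axis and vertical below 0.15 rad and linear speed of opener below 0.02 m/s and contact force between the fingers and opener below 0.05 N) or (horizontal distance between whistle and mat below 0.03 m and z of whistle in the frame of mat between 0.002 and 0.011 m and angle between whistle's own z axis and vertical below 0.15 rad and linear speed of whistle below 0.02 m/s and contact force between the fingers and whistle below 0.05 N))), for 0.2 s.
At the end, for the whole second after the job is handed in: The whistle lies in the dish, the opener on the slab and the remote on the tray, each with its origin within 15 mm of the place's centre, flat on it (tilt under 0.15 rad, height within 5 mm), right way up, released and at rest (horizontal distance between whistle and dish below 0.015 m and z of whistle in the frame of dish between 0.002 and 0.011 m and angle between each of whistle, opener, remote's own z axis and vertical below 0.15 rad and linear speed of each of whistle, opener, remote below 0.02 m/s and horizontal distance between opener and slab below 0.015 m and z of opener in the frame of slab between 0.004 and 0.013 m and horizontal distance between remote and tray below 0.015 m and z of remote in the frame of tray between 0.006 and 0.015 m); the robot touches nothing.
It fails at once if the tea-light was moved by more than 25 mm (distance of candle from where it was at the start of the episode above 0.025 m).
It fails at once if the tin was moved by more than 25 mm (distance of tin from where it was at the start of the episode above 0.025 m).
It fails at once if the key was moved by more than 25 mm (distance of key from where it was at the start of the episode above 0.025 m).
It also fails if it takes over 102 s, if anything falls off the work surface, if the arm or the gripper's body presses on something with over 40 N, if the wrist force passes 120 N, or if a joint passes its speed limit or range.

## Working session

There is one attempt and no reset: what is moved stays moved. The work goes in short steps, each a Python script; the robot and the scene stay as the last script left them, time stands still between calls to the robot, and variables do not carry over. Pictures are saved under pics/ and viewed, and the job is handed in when it is done.

```bash
mkdir -p pics; ls
python3 - <<'E'
from station import robot,effector,eyes
import cv2
for n in("top","side"):
    cv2.imwrite(f"pics/{n}0.png",eyes.grab_frame(n)); print(eyes.camera_model(n))
print(robot.get_time(),robot.get_tcp_rot(),robot.get_eef_pos())
E
```

```text
pics
{'mtx': array([[565.47361672,   0.        , 321.9120212 ],
       [  0.        , 565.47361672, 239.69023409],
       [  0.        ,   0.        ,   1.        ]]), 'dist_coeffs': array([-0.00623811,  0.        ,  0.        ,  0.        ,  0.        ]), 'eye': array([388.60754287, -18.01456662, 955.18771625]), 'rotation': array([-2.10713695,  2.13043453, -0.19083877])}
{'mtx': array([[476.85370376,   0.        , 323.62414487],
       [  0.        , 476.85370376, 243.47773208],
       [  0.        ,   0.        ,   1.        ]]), 'dist_coeffs': array([0.00126554, 0.        , 0.        , 0.        , 0.        ]), 'eye': array([300.22354987, 414.8900546 , 562.20656229]), 'rotation': array([-0.75276333,  2.62533121, -1.0456156 ])}
0.1 [-3.71108552e-01 -3.11922736e+00  2.58324961e-03] [140.57107894 582.80603736 239.66618672]
```

View pics/top0.png

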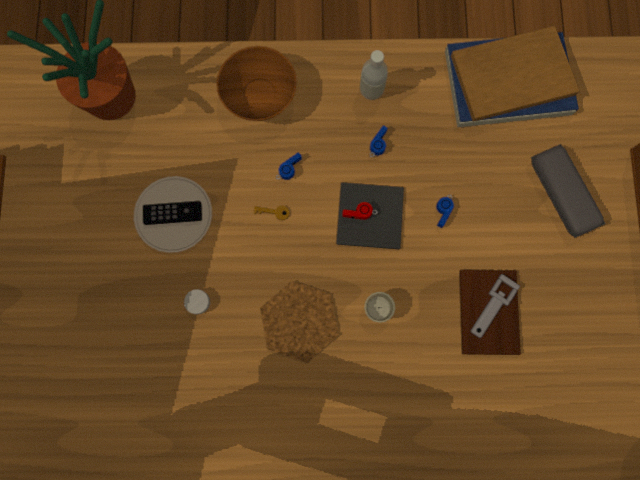

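View pics/side0.png

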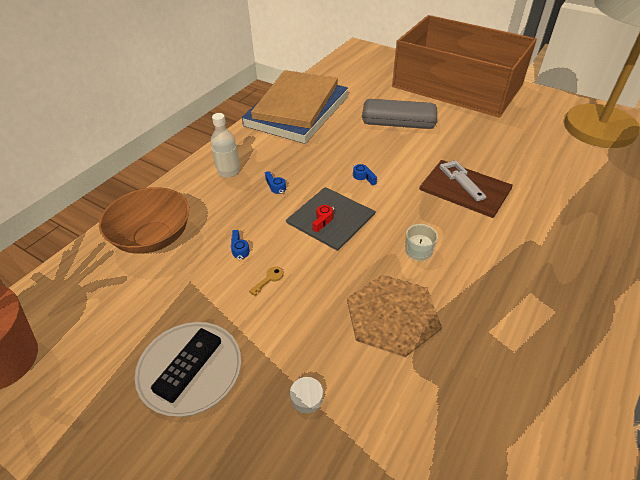

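The top view shows the red whistle at (362,211) on the slab, with blue look-alikes at (289,167), (379,140) and (445,210). The remote is in the dish at (172,213), the opener on the tray at (495,305) and the mat at (300,320). The bystanders are the tin (197,301), the candle (379,307) and the key (273,212). I choose the red whistle and will take close crops.

Run:
```python
import cv2,numpy as np
im=cv2.imread("pics/top0.png")
def crop(x,y,w,h,s):
    c=cv2.resize(im[y:y+h,x:x+w],None,fx=s,fy=s,interpolation=cv2.INTER_CUBIC)
    c=cv2.convertScaleAbs(c,alpha=1.6)
    for i in range(0,w,10):
        cv2.line(c,(i*s,0),(i*s,6),(0,255,255),1); cv2.putText(c,str(x+i),(i*s,16),0,.33,(0,255,255),1)
    for i in range(0,h,10):
        cv2.line(c,(0,i*s),(6,i*s),(0,255,255),1); cv2.putText(c,str(y+i),(8,i*s+4),0,.33,(0,255,255),1)
    return c
cv2.imwrite("pics/c1.png",np.hstack([crop(130,170,90,90,4),crop(330,175,80,90,4)]))
cv2.imwrite("pics/c2.png",np.hstack([crop(450,265,80,95,4),crop(255,275,90,95,4)]))
```

```text
(no output)
```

View pics/c1.png

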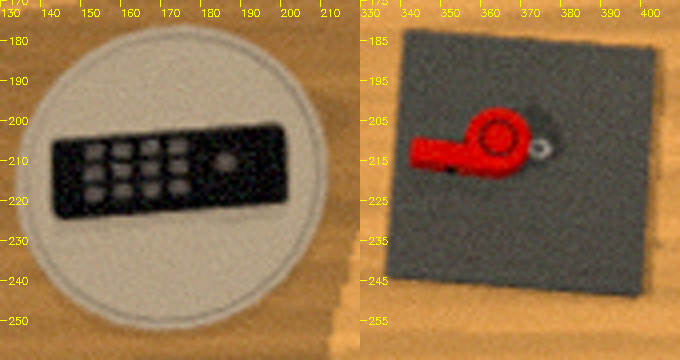

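View pics/c2.png

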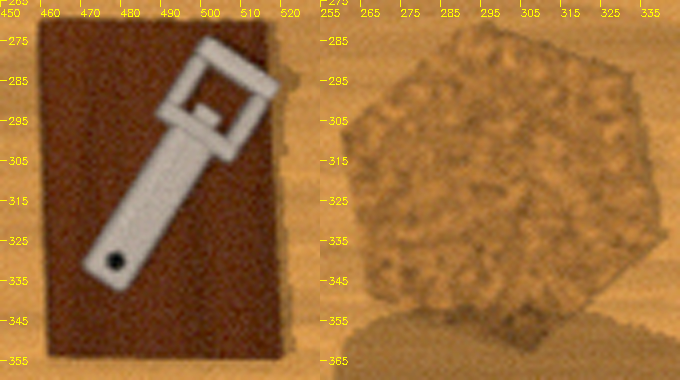

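Crop readings (pixels):
- **Remote:** corners (143,204.5), (200.8,200.5), (202,220.5), (144.5,224.8).
- **Dish:** centre (173.1,214.4).
- **Whistle:** red confirmed, drum at (364.5,209.5), mouthpiece end at (342.8,213.3).
- **Opener:** runs from the handle end (475.8,334.5) to the head end (510.3,280.8).

Next I turn these into world positions.

```bash
cat > h.py <<'E'
from station import robot,effector,eyes,hand_in
import cv2,numpy as np,json
from scipy.spatial.transform import Rotation as R
def world(name,px,z):
    m=eyes.camera_model(name); px=np.array(px,float).reshape(-1,1,2)
    n=cv2.undistortPoints(px,m["mtx"],m["dist_coeffs"]).reshape(-1,2)
    d=R.from_rotvec(m["rotation"]).apply(np.c_[n,np.ones(len(n))]); e=m["eye"]
    return e+d*((z-e[2])/d[:,2])[:,None]
def proj(name,P):
    m=eyes.camera_model(name); r=R.from_rotvec(m["rotation"]).inv()
    return cv2.projectPoints(np.array(P,float).reshape(-1,1,3),r.as_rotvec(),-r.apply(m["eye"]),m["mtx"],m["dist_coeffs"])[0].reshape(-1,2)
def ori(yaw):  # tool down; tool y axis along world yaw
    y=np.array([np.cos(yaw),np.sin(yaw),0]); z=np.array([0,0,-1.])
    return R.from_matrix(np.c_[np.cross(y,z),y,z]).as_rotvec()
def ang(v): return np.arctan2(v[1],v[0])
E
python3 - <<'E'
from h import *
def p(n,c,**k): print(n,np.round(c,1),{a:np.round(b,2) for a,b in k.items()})
r=world("top",[(143,204.5),(200.75,200.5),(202,220.5),(144.5,224.75)],20)
p("remote",r.mean(0),yaw=ang(r[1]+r[2]-r[0]-r[3]),L=np.linalg.norm(r[1]-r[0]),W=np.linalg.norm(r[1]-r[2]))
p("dish",world("top",[(173.1,214.4)],10)[0])
s=world("top",[(341.25,182.5),(404,186.75),(400,249.25),(336.75,244.5)],8)
p("slab",s.mean(0),yaw=ang(s[1]-s[0]),L=np.linalg.norm(s[1]-s[0]),W=np.linalg.norm(s[1]-s[2]))
w=world("top",[(364.5,209.5),(342.75,213.3)],26)
d=w[1]-w[0]; p("whistle",w[0],yaw=ang(d)-np.arctan2(9,36),L=np.linalg.norm(d),exp=np.hypot(9,36))
o=world("top",[(475.75,334.5),(510.3,280.75)],19)
p("opener",o.mean(0),yaw=ang(o[1]-o[0]),L=np.linalg.norm(o[1]-o[0]))
t=world("top",[(459.5,270),(517,270),(520.25,354.5),(461.75,354.25)],10)
p("tray",t.mean(0),yaw=ang(t[3]-t[0]),L=np.linalg.norm(t[3]-t[0]),W=np.linalg.norm(t[1]-t[0]))
m=world("top",[(296.5,281.75),(332.5,293),(341,333.25),(308.25,363),(268,349),(260.75,309.5)],6)
p("mat",m.mean(0))
for n,q in dict(remote=r.mean(0),dish=world("top",[(173.1,214.4)],10)[0],slab=s.mean(0),whistle=w[0],opener=o.mean(0),tray=t.mean(0),mat=m.mean(0)).items(): print(n,np.round(proj("side",[q])[0],1))
p("bystanders",world("top",[(197,301),(379,307),(284,212),(445,210)],15))
E
```

```text
remote [616.9 243.2  20. ] {'yaw': np.float64(-1.51), 'L': np.float64(99.0), 'W': np.float64(35.23)}
dish [616.  244.9  10. ] {}
slab [610.5 -94.6   8. ] {'yaw': np.float64(-1.65), 'L': np.float64(109.02), 'W': np.float64(110.38)}
whistle [616.7 -83.4  26. ] {'yaw': np.float64(1.49), 'L': np.float64(37.34), 'exp': np.float64(37.11)}
opener [ 450.3 -291.3   19. ] {'yaw': np.float64(-0.62), 'L': np.float64(107.36)}
tray [ 444.  -287.5   10. ] {'yaw': np.float64(3.11), 'L': np.float64(138.89), 'W': np.float64(96.47)}
mat [431.6  25.2   6. ] {}
remote [190.9 359. ]
dish [192.2 364.4]
slab [333.  214.4]
whistle [326.4 209.1]
opener [466.  178.2]
tray [467.6 184.4]
mat [396.4 309.4]
bystanders [[ 466.4  197.9   15. ]
 [ 453.3 -104.1   15. ]
 [ 616.7   53.5   15. ]
 [ 616.8 -221.4   15. ]] {}
```

Run:
```python
import cv2,numpy as np
im=cv2.imread("pics/side0.png")
def crop(x,y,w,h,s):
    c=cv2.resize(im[y:y+h,x:x+w],None,fx=s,fy=s,interpolation=cv2.INTER_CUBIC)
    c=cv2.convertScaleAbs(c,alpha=1.3)
    for i in range(0,w,10): cv2.putText(c,str(x+i),(i*s,10),0,.3,(0,0,255),1)
    for i in range(0,h,10): cv2.putText(c,str(y+i),(0,i*s+4),0,.3,(0,0,255),1)
    return c
cv2.imwrite("pics/s1.png",np.vstack([np.hstack([crop(280,180,100,75,4),crop(415,150,100,75,4)]),np.hstack([crop(130,315,100,75,4),crop(345,265,100,75,4)])]))
```

```text
(no output)
```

View pics/s1.png

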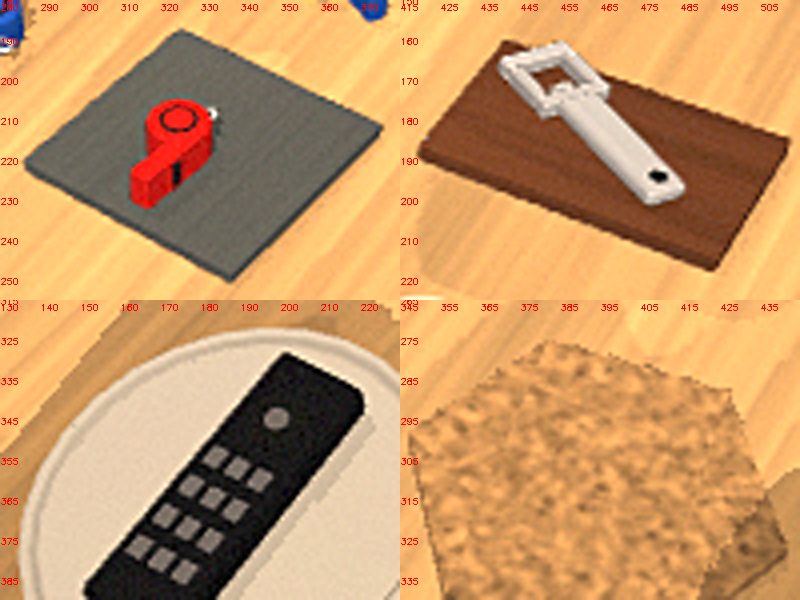

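```bash
cat >> h.py <<'E'
def best(pos,yaw):
    c=[]
    for k in(0,np.pi,-np.pi):
        q=robot.solve_ik(pos,ori(yaw+k))
        if q is not None: c.append((abs(q[5]),ori(yaw+k)))
    return min(c,key=lambda a:a[0])[1]
def pick(xy,yawjaw,plate,width,tip=2.0,eff=20,zt=130):
    o=best([*xy,zt],yawjaw); effector.move_gripper((width+22)/93,eff)
    robot.move_pose([*xy,zt],o)
    z=plate+22+tip
    robot.movel([*xy,z+25],o,rate=200); robot.movel([*xy,z],o,rate=60)
    effector.move_gripper(0.0,eff); w=robot.get_gripper_width()*93
    robot.movel([*xy,zt],o,rate=120)
    print("grip",round(w,1),"lifted",round(robot.get_gripper_width()*93,1),"t",robot.get_time())
def place(xy,yawjaw,plate,width,tip=2.5,zt=130,flip=None):
    o=flip if flip is not None else best([*xy,zt],yawjaw)
    robot.move_pose([*xy,zt],o); z=plate+22+tip
    robot.movel([*xy,z+20],o,rate=200); robot.movel([*xy,z],o,rate=40); robot.dwell(.2)
    print("err",np.round(robot.get_eef_pos()-[*xy,z],1),"F",np.round(robot.get_wrist_force(),1))
    effector.move_gripper((width+20)/93); robot.dwell(.2)
    robot.movel([*xy,zt],o,rate=150); print("t",robot.get_time())
def shot(f):
    for n in("top","side"): cv2.imwrite(f"pics/{n}{f}.png",eyes.grab_frame(n))
E
python3 - <<'E'
from h import *
pick((616.7,-83.4),1.49+np.pi/2,8,28,eff=15)
shot(1)
E
```

```text
grip 27.8 lifted 27.9 t 6.4083
```

View pics/side1.png

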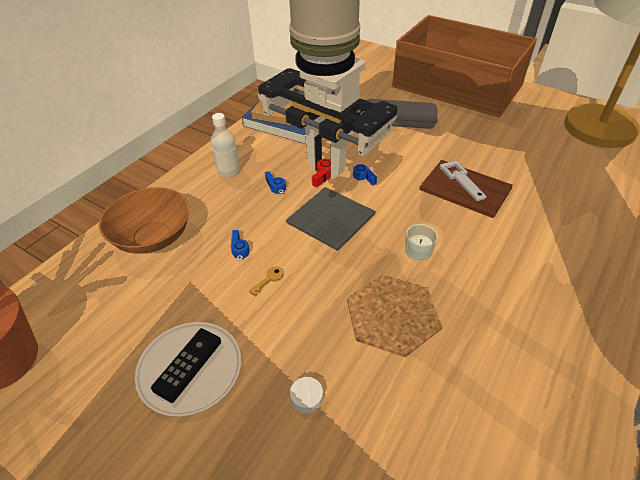

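The red whistle is held level at (322,172) in the side view. It goes onto the mat, then I pick up the opener.

Run:
```python
from h import *
place((431.6,25.2),1.49+np.pi/2,6,28)
robot.dwell(.3)
pick((450.3,-291.3),-0.62+np.pi/2,10,20,tip=1.5,eff=30)
shot(2)
```

```text
err [0.1 0.  0.1] F [-0.6 -0.3 -0.5]
t 10.3667
grip 19.4 lifted 19.2 t 14.9083
```

View pics/side2.png

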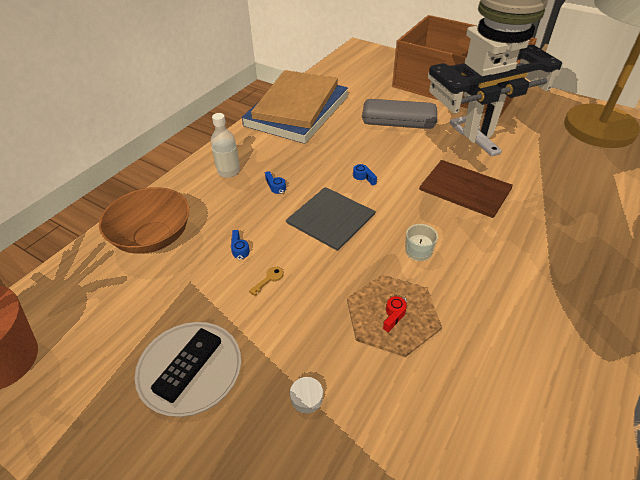

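View pics/top2.png

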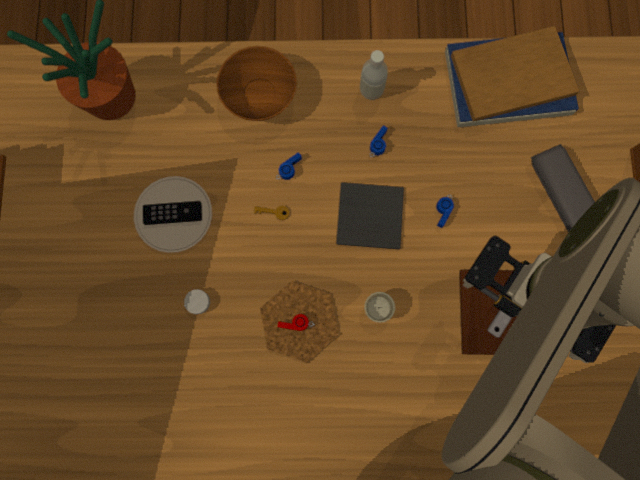

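The whistle lies flat at about (301,322) in the top view, near the mat's centre. The opener is held, and its handle end is visible at (499,323). Next: opener to the slab along its diagonal, then the remote to the tray along its length.

Run:
```python
from h import *
place((610.5,-94.6),-0.86+np.pi/2,8,20,tip=2.0)
shot(3)
pick((616.9,243.2),-1.51+np.pi/2,6,34,tip=2,eff=25)
place((444,-287.5),3.11+np.pi/2,10,34)
shot(4)
```

```text
err [-0.   0.  -0.1] F [-0.2  0.4 -1.1]
t 20.0917
grip 34.2 lifted 33.8 t 24.55
err [-0.   0.  -0.1] F [ 0.2 -0.  -0. ]
t 29.4917
```

View pics/side4.png

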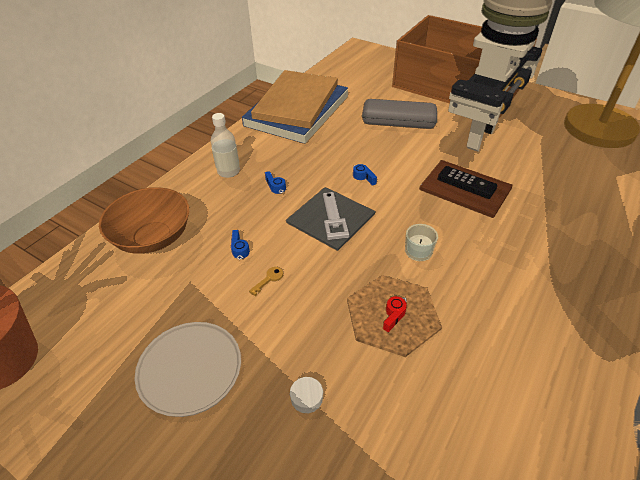

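View pics/top4.png

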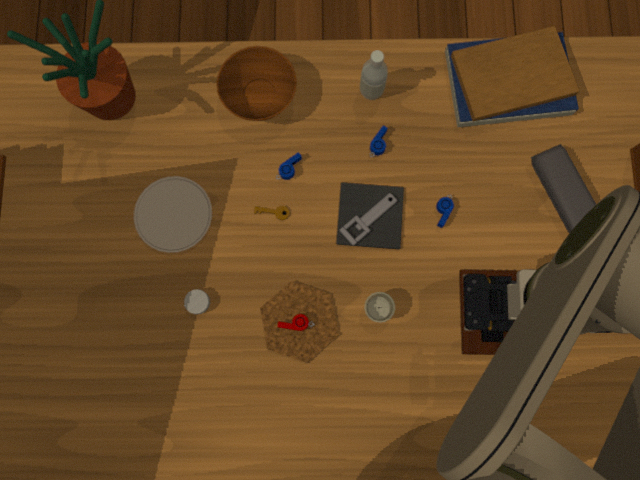

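The opener is on the slab at about (370,220) and the remote is flat on the tray. I'll re-measure the whistle on the mat.

Run:
```python
import cv2
im=cv2.imread("pics/top4.png"); x,y,s=270,305,10
c=cv2.convertScaleAbs(cv2.resize(im[y:y+40,x:x+55],None,fx=s,fy=s,interpolation=cv2.INTER_CUBIC),alpha=1.5)
for i in range(0,55,5): cv2.putText(c,str(x+i),(i*s,10),0,.35,(0,255,255),1)
for i in range(0,40,5): cv2.putText(c,str(y+i),(0,i*s+4),0,.35,(0,255,255),1)
cv2.imwrite("pics/c4.png",c)
from h import *
w=proj("top",[(431.6,25.2,24)]);print(w)
```

```text
[[300.63950506 320.81253253]]
```

View pics/c4.png

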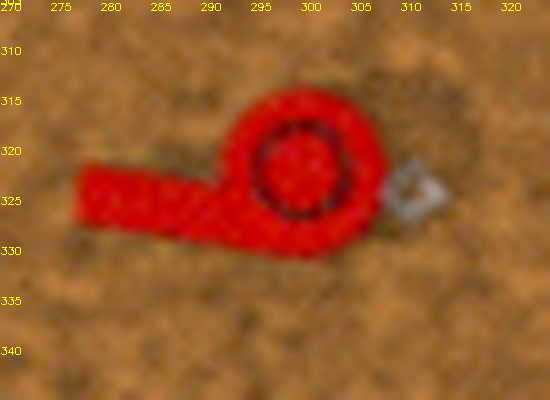

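The drum is centred at (300.4,322.2) and the mouthpiece end at (277.6,324.5). The whistle goes to the dish.

Run:
```python
from h import *
w=world("top",[(300.4,322.2),(277.6,324.5)],24); d=w[1]-w[0]; yaw=ang(d)-np.arctan2(9,36)
print(w[0],yaw)
pick(w[0][:2],yaw+np.pi/2,6,28,eff=15)
place((616,244.9),1.49+np.pi/2,6,28)
robot.move_pose([430,25,300],best([430,25,300],0))
robot.set_joints([1.249,0.13,1.488,0,1.523,-0.085])
shot(5); print(robot.get_time())
im=cv2.imread("pics/top5.png")
for n,P in dict(dish=(616,244.9,24),slab=(610.5,-94.6,17),tray=(444,-287.5,24)).items(): print(n,proj("top",[P])[0])
def crop(x,y,w,h,s):
    c=cv2.convertScaleAbs(cv2.resize(im[y:y+h,x:x+w],None,fx=s,fy=s,interpolation=cv2.INTER_CUBIC),alpha=1.5)
    for i in range(0,w,10): cv2.putText(c,str(x+i),(i*s,10),0,.3,(0,255,255),1)
    for i in range(0,h,10): cv2.putText(c,str(y+i),(0,i*s+4),0,.3,(0,255,255),1)
    return c
cv2.imwrite("pics/c5.png",np.hstack([crop(130,170,85,95,3),crop(330,170,80,95,3),crop(450,263,80,95,3)]))
```

```text
[429.35986633  25.59799473  24.        ] 1.4150554743815371
grip 27.8 lifted 27.9 t 33.6833
err [-0.1 -0.  -0.2] F [ 0.1 -0.2 -0.1]
t 37.7833
41.4083
dish [170.90995577 212.51552087]
slab [370.85819971 214.20622614]
tray [491.99174079 311.07482099]
```

View pics/c5.png

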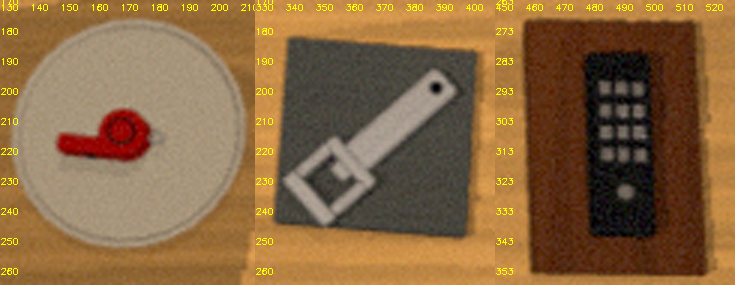

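View pics/side5.png

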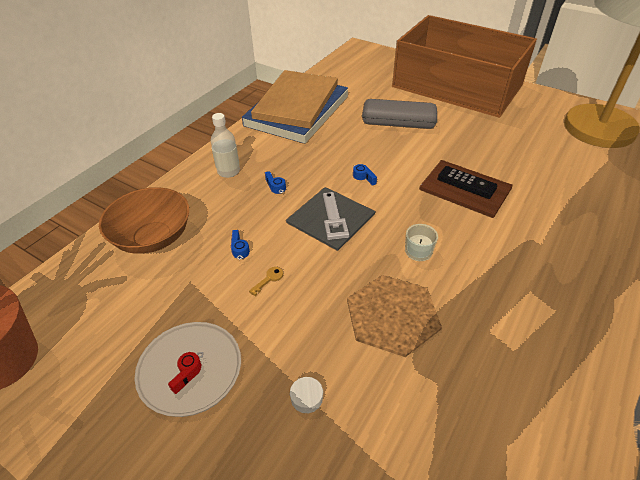

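The drum is at (171,214) against a target of (170.9,212.5). The opener's midpoint is (370.3,216.7) against (370.9,214.2), and the remote is at (491.7,311) against (492,311.1). All are within about 4 mm, flat, and the bystanders haven't moved.

```bash
python3 -c "
from station import hand_in
print(hand_in())"
```

```text
the job is handed in; nothing more can be done
None
```

The job is done and handed in, with the robot's clock at about 41 s of the 102 s allowed; no verdict was reported. I set the red whistle down on the cork mat and let go, put the opener on the slab and the remote on the tray, then moved the whistle into the dish.

**Final position checks (top camera):**

| Thing | Place | Offset from centre |
|---|---|---|
| Whistle | Dish | about 2.5 mm |
| Opener | Slab | about 4 mm |
| Remote | Tray | under 1 mm |

All three look flat and right way up, and the arm is back at its start pose, clear of everything. The tea-light, tin and key look unmoved in the side picture; I didn't measure them. The whistle on the mat measured about 2 mm from where I aimed. At the start, the side camera put the whistle about 2 pixels (roughly 3 mm) from where the top camera did, well inside the 15 mm tolerance. No check failed.

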